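# Restock the lever-lid tea caddy

## Robot

A 6-joint arm with a two-finger parallel gripper is mounted at the origin on the work surface. World frame = base frame: x ahead of the robot, y to its left, z up, the work surface at z = 0. Lengths are in m, angles in rad, forces in N, time in s.
With the tool pointing down it reaches from about 0.375 to 0.9 m from the base axis. Payload 3.1 kg.
Tool frame: the origin (TCP) lies at the centre of the arm's flange, where the gripper is bolted on; the fingertips stand 182 mm ahead of it and the grasp point (between the pads) lies 164 mm ahead of it; z points along the fingers, y is the line along which they close (so a half turn about z gives the same grasp; the last joint's range is limited). The gripper opens to 87 mm and grips with 3 to 60 N. Pads are 19 mm wide; open, the fingers measure 117 mm over their backs; the gripper's body (75 mm by 190 mm) begins 51 mm behind the grasp point.
Start: joints at [1.071, 0.527, 1.433, -0, 1.181, -0.178], TCP at [0.197, 0.593, 0.405] pointing down, gripper open.
Joint ranges: [-3.08, 3.08], [-0.75, 2.2], [0.22, 2.44], [-1.43, 4.57], [0, 2.65], [-2.85, 2.85]. Speed limits (rad/s): [2.79, 2.79, 3.14, 3.14, 3.14, 3.14].

## Interface

Orientations are given as a unit quaternion [x, y, z, w].
In Python, from rig import * gives the robot as it stands.
- The arm moves only by the tool move_arm, never from a script. Its argument "commands" is a list that holds one entry, the list of rows, each a list of 6 numbers: the shift along the tool's x, y, z in units of 40 mm (1.0 is 40 mm), then the turn, a rotation vector about the tool's x, y, z in rad. A call has 1 to 12 rows; each row is the pose to reach, as a shift and turn from the pose commanded when the call began, along the tool's axes at that moment; what a row does not reach only later rows make up. A row lasts 1/8 s, in which the tool goes at most 62.5 mm and 10.7 degrees, less where a joint would pass 70% of its speed; a pose out of reach is approached as far as the arm can. A call with a gripper value outside its range is refused whole. "claw" is the closure, from -1 (fully open) to 1 (shut), so that 0 is half open, set as the call begins (left out, the last holds). The fingers move at their own pace and stop on an object; "squeeze" is the grip in N (left out, the last holds). Time passes only in rows, so rows that repeat a pose let the fingers close. It gives the time, the measured TCP pose, the force, the opening and the grip force at its end, in the units of the state.
- get_obs(): the state, without advancing time (a new reading comes with each control period).
- camera(name): name is "side" or "top" or "wrist"; returns a dict with "pixels" (384x512x3 uint8, blue, green, red), "range_z" (384x512 float32, m along the optical axis (not along the pixel's ray), 0 where there is no reading), "camera_matrix" (3x3 intrinsics, pixels), "D" ([k1, k2, p1, p2, k3] as OpenCV has them; the pictures are not rectified), "extrinsics" (4x4, takes a point from world to camera coordinates). Camera axes: x right, y up, looking along -z (the intrinsics and any distortion apply to the point x, -y, -z); pixel columns grow to the right and rows downward; lengths in m; the calibration is good to about 2 mm. A picture is of the moment at which its call begins.
- hand_in(): hands the job in; it is judged then, once.
The state is a dict: "time": time; "q": joint angles; "joint_velocities": joint speeds; "joint_torque": joint torques, N m; "position": TCP position; "tool_rot": TCP orientation; "ft_force": force on the tool from outside, world axes, zero at the start; "moment": the same for the moment, N m; "grip_width": finger opening in m; "grip_force": force on a finger pad.
Only numpy, scipy, OpenCV 4.12 (cv2) and the standard library are available. Lean on these libraries where they do the work, as an engineer would, in place of code of your own. Each camera call takes 0.05 s, during which the arm holds its last target. There are 200 camera calls.

## Task

Set the full honey jar upright on the pad of the tea caddy's lid-lift lever so that its weight holds the lever down and the lid up. Then nudge the short and the tall cartons in the tray apart and stand the loose medium-height carton upright between them, so that the row rises in height from the robot's side to the hinge. Finally take the jar off the lever and stand it back on the counter, clear of the caddy, so that the lid closes; leave the mug, plate and shaker where they are.

Things in the scene. Friction and masses are not known exactly. Their poses are not given: they have to be found in the camera images.
- caddy: Tea caddy, fixed. Origin: on the counter under the centre of its wooden tray; x runs along the row of cartons, from the end nearest the robot to the hinge end; y left, z up. Tray inside 182 (x) x 68 (y) mm, floor at z = 6, rim at z = 16, walls 8 mm. A clear hood (the lid) covers it, a steel lift lever is on its right (-y) side; axes given below as caddy x, y, z
- pad (a point): Centre of the top of the lever's 78 x 78 mm pad (black rubber on steel). Lever up: at caddy x = -52, y = -130, z = 67 mm, sloping 17 degrees, highest at its edge nearest the robot. Lever fully down: at x = -60, y = -130, z = 23 mm, level. Use its position only, not its axes
- lever (a joint): Lever angle, rad: 0 = up (lid shut), 0.30 = fully down (lid up). Pivot at caddy x = +90, y = -130, z = 20 mm, 150 mm behind the pad's centre. Sprung: some 4 N on the pad presses it fully down, it rises by itself when unloaded; the jar's weight alone holds it down
- lid (a joint): Lid angle, rad: 0 = shut, 1.56 = up; 5.2 times the lever's. Clear hood 233 (x) x 94 (y) mm, its top at z = 104 mm when shut, hinged at caddy x = +130, z = 18 mm. Up, it stands upright behind the row, its open side to the robot at x = +130, reaching z = 250 mm. Closes by itself, damped, in about 1 s
- jar: Full honey jar: amber glass with a steel screw cap, 64 mm diameter over its lower 66 mm, cap 61 mm diameter, 90 mm tall, about 0.6 to 0.75 kg. Origin: centre of its underside; z up. Stands on the counter
- medium: The loose carton, standing on the counter outside the caddy; upright brown cardboard carton with a paper band, smooth, 32 (x) x 62 (y) x 68 (z) mm, about 70 g. Origin: centre of its underside; z up
- short_outer: Short carton in the tray, nearest the robot; upright brown cardboard carton with a paper band, smooth, 32 (x) x 62 (y) x 56 (z) mm, about 70 g. Origin: centre of its underside; z up
- short_inner: Short carton in the tray, second in the row, touching or nearly touching short_outer; upright brown cardboard carton with a paper band, smooth, 32 (x) x 62 (y) x 56 (z) mm, about 70 g. Origin: centre of its underside; z up
- tall_inner: Tall carton in the tray, third in the row; the gap to short_inner (7 to 13 mm at the start) is too narrow for the medium carton. Free space of 19 to 20 mm lies at each end of the tray; upright brown cardboard carton with a paper band, smooth, 32 (x) x 62 (y) x 80 (z) mm, about 70 g. Origin: centre of its underside; z up
- tall_outer: Tall carton in the tray, last in the row, at the hinge end, touching or nearly touching tall_inner; upright brown cardboard carton with a paper band, smooth, 32 (x) x 62 (y) x 80 (z) mm, about 70 g. Origin: centre of its underside; z up
- mug: Bystander: white mug, 84 mm diameter, 92 mm tall. Origin: centre of its underside
- plate: Bystander: white plate with butter portions, 180 mm diameter, about 23 mm tall. Origin: centre of its underside
- shaker: Bystander: steel salt shaker, 44 mm diameter, 88 mm tall. Origin: centre of its underside
Things that resemble listed ones, but are neither listed nor needed, are in the scene too. What is shaped like the jar but yellow is not meant.

How it is judged:
On the way, in this order (a step that is already met when the one before it is completed fails the run):
1. the jar stands on the lever's pad, let go, and its weight holds the lever down and the lid up (value of joint lever above 0.27 rad and value of joint lid above 1.35 rad and horizontal distance between jar and pad below 0.04 m and height (world z) of jar between 0.015 and 0.035 m and angle between jar's own z axis and vertical below 0.15 rad and contact force between the fingers and jar below 0.3 N), for 0.3 s.
2. with the jar still holding the lid up, the short and tall cartons have been nudged apart to a gap that the medium carton fits (all of step 1 and distance between short_inner and tall_inner above 0.065 m), for 0.1 s.
3. with the jar still holding the lid up, the medium carton stands upright in the gap on the tray's floor, let go (all of step 1 and angle between each of short_outer, short_inner, medium, tall_inner, tall_outer's own z axis and vertical below 0.12 rad and z of short_outer in the frame of caddy between 0 and 0.012 m and y of short_outer in the frame of caddy between -0.012 and 0.012 m and z of short_inner in the frame of caddy between 0 and 0.012 m and y of short_inner in the frame of caddy between -0.012 and 0.012 m and z of medium in the frame of caddy between 0 and 0.012 m and y of medium in the frame of caddy between -0.012 and 0.012 m and z of tall_inner in the frame of caddy between 0 and 0.012 m and y of tall_inner in the frame of caddy between -0.012 and 0.012 m and z of tall_outer in the frame of caddy between 0 and 0.012 m and y of tall_outer in the frame of caddy between -0.012 and 0.012 m and x of short_inner in the frame of short_outer above 0.024 m and x of medium in the frame of short_inner above 0.024 m and x of medium in the frame of tall_inner below -0.024 m and x of tall_outer in the frame of tall_inner above 0.024 m and angle between the x axis of medium and the x axis of caddy, either way round below 0.2 rad and contact force between the fingers and medium below 0.3 N), for 0.2 s.
At the end, for the whole second after the job is handed in: Five cartons upright (7 degrees) on the tray floor, order short, short, medium, tall, tall, within 12 mm of its centre line, medium square within 11 degrees; lid shut (0.05 rad), lever up (0.02 rad); jar upright on the counter, 70 mm or more from the pad centre; all let go, at rest (angle between each of short_outer, short_inner, medium, tall_inner, tall_outer's own z axis and vertical below 0.12 rad and z of short_outer in the frame of caddy between 0 and 0.012 m and y of short_outer in the frame of caddy between -0.012 and 0.012 m and z of short_inner in the frame of caddy between 0 and 0.012 m and y of short_inner in the frame of caddy between -0.012 and 0.012 m and z of medium in the frame of caddy between 0 and 0.012 m and y of medium in the frame of caddy between -0.012 and 0.012 m and z of tall_inner in the frame of caddy between 0 and 0.012 m and y of tall_inner in the frame of caddy between -0.012 and 0.012 m and z of tall_outer in the frame of caddy between 0 and 0.012 m and y of tall_outer in the frame of caddy between -0.012 and 0.012 m and x of short_inner in the frame of short_outer above 0.024 m and x of medium in the frame of short_inner above 0.024 m and x of medium in the frame of tall_inner below -0.024 m and x of tall_outer in the frame of tall_inner above 0.024 m and angle between the x axis of medium and the x axis of caddy, either way round below 0.2 rad and contact force between the fingers and medium below 0.3 N and value of joint lid below 0.05 rad and value of joint lever below 0.02 rad and height (world z) of jar below 0.006 m and angle between jar's own z axis and vertical below 0.08 rad and horizontal distance between jar and pad above 0.07 m and linear speed of each of short_outer, short_inner, medium, tall_inner, tall_outer, jar below 0.02 m/s); the robot touches nothing.
It fails at once if a bystander (mug, plate, shaker) was shifted more than 30 mm (distance of any of mug, plate, shaker from where it was at the start of the episode above 0.03 m).
It fails at once if the jar was tipped over (more than 45 degrees) (angle between jar's own z axis and vertical above 0.785 rad).
It fails at once if a carton of the row was tipped over (more than 45 degrees) (angle between any of short_outer, short_inner, medium, tall_inner, tall_outer's own z axis and vertical above 0.785 rad).
It also fails if it takes over 72 s, if anything falls off the work surface, if the arm or the gripper's body presses on something with over 40 N, if the wrist force passes 120 N, or if a joint passes its speed limit or range.

## Working session

There is one attempt and no reset: what is moved stays moved. The work goes in short steps, Python scripts to look and compute and a tool call to move; the robot and the scene stay as the last step left them, time stands still between calls to the robot, and variables do not carry over. Pictures are saved under pics/ and viewed, at most 10 in all, crops included, and the job is handed in when it is done.

Besides the shell and the picture viewer there is one more tool, called after ">>>" as name([rows], argument=value, ...), one row to a line, values as JSON. move_arm: Moves the arm, as the interface text tells. Its arguments: {"type":"object","properties":{"commands":{"type":"array","items":{"type":"array","items":{"type":"array","items":{"type":"number"}}}},"claw":{"type":"number"},"squeeze":{"type":"number"}},"required":["commands"]}

```bash
ls; mkdir -p pics
cat > h.py <<'E'
from rig import *
import numpy as np, cv2
from scipy.spatial.transform import Rotation as R
def shot(n):
    c=camera(n); np.savez('/tmp/%s.npz'%n,**{k:np.array(v) for k,v in c.items()}); return c
def load(n): return dict(np.load('/tmp/%s.npz'%n))
def pts(c,uv,z=None):
    """pixels -> world; by depth, or on plane z"""
    uv=np.array(uv,float).reshape(-1,2)
    n=cv2.undistortPoints(uv[:,None],c['camera_matrix'],c['D'])[:,0]
    E=np.array(c['extrinsics']);Rm,t=E[:3,:3],E[:3,3]
    d=np.c_[n[:,0],-n[:,1],-np.ones(len(n))]
    o=-Rm.T@t; dw=d@Rm
    if z is None:
        s=c['range_z'][uv[:,1].round().astype(int),uv[:,0].round().astype(int)]
    else: s=(z-o[2])/dw[:,2]
    return o+dw*np.array(s)[:,None]
def cloud(c):
    h,w=c['range_z'].shape
    uv=np.stack(np.meshgrid(np.arange(w),np.arange(h)),-1).reshape(-1,2)
    return pts(c,uv).reshape(h,w,3)
E
python3 - <<'E'
from h import *
a=[shot(n)['pixels'] for n in('top','side')]
for n,p in zip(('top','side'),a): cv2.imwrite('pics/%s0.png'%n,p)
o=get_obs();print(o['position'],o['tool_rot'],R.from_quat(o['tool_rot']).as_matrix().round(3),o['grip_width'])
E
```

```text
pics
[0.19691791 0.59284466 0.40387692] [ 1.59723688e-01  9.87161278e-01 -9.22726473e-04 -3.21743372e-04] [[-0.949  0.315 -0.001]
 [ 0.315  0.949 -0.002]
 [ 0.    -0.002 -1.   ]] 0.08679895290643967
```

View pics/top0.png

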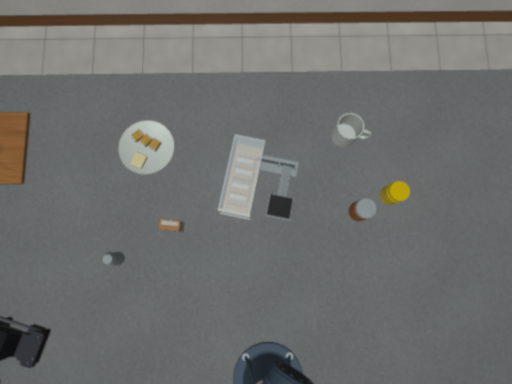

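View pics/side0.png

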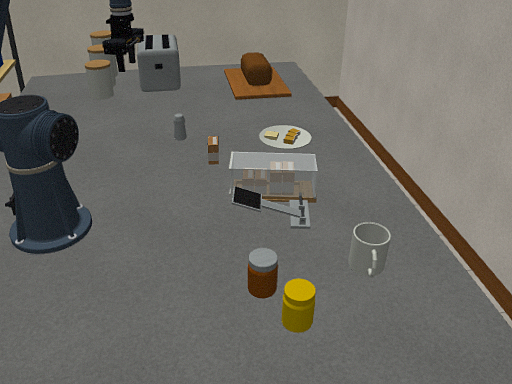

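The top view shows the candidates. The jar could be amber with a grey cap at top (363,209) / side (263,272), or yellow at top (397,191) / side (298,305). The canisters at side (98,80) are also jar-like. I choose the amber one. The loose carton is at top (171,226) / side (213,150), the pad at top (280,207) and the caddy at top (242,177).

Run:
```python
from h import *
c=load('top');P=cloud(c);im=c['pixels'];hsv=cv2.cvtColor(im,cv2.COLOR_BGR2HSV)
def reg(x0,y0,x1,y1): 
    m=np.zeros(im.shape[:2],bool);m[y0:y1,x0:x1]=1;return m
Z=P[...,2]
print('counter z',np.nanmedian(Z[280:320,150:230]))
# jar cap
m=reg(340,190,381,230)&(Z>.08); print('jar cap',m.sum(),P[m].mean(0),P[m].max(0)-P[m].min(0))
ys,xs=np.nonzero(m);(u,v),r=cv2.minEnclosingCircle(np.c_[xs,ys].astype(np.float32));print(u,v,r,pts(c,[u,v],.09))
# medium
m=reg(150,210,195,240)&(Z>.055);print('med',m.sum(),P[m].mean(0),cv2.minAreaRect(P[m][:,:2].astype(np.float32)*1000))
# pad
m=reg(260,185,300,225)&(im.max(2)<60);print('pad',m.sum(),P[m].mean(0),cv2.minAreaRect(P[m][:,:2].astype(np.float32)*1000),Z[m].min(),Z[m].max())
# row
m=reg(210,130,272,225);print('Z hist',np.histogram(Z[m],bins=np.arange(-.005,.13,.005)))
for lo,hi in((.05,.068),(.075,.09),(.095,.12)):
    k=m&(Z>lo)&(Z<hi); 
    if k.sum()>8: print(lo,k.sum(),P[k].mean(0),cv2.minAreaRect(P[k][:,:2].astype(np.float32)*1000))
# others
for n,b in(('mug',(325,105,375,150)),('shaker',(98,245,128,270)),('plate',(110,110,185,180)),('yel',(378,175,415,210))):
    k=reg(*b)&(Z>.012);print(n,P[k].mean(0),P[k].min(0),P[k].max(0))
a=cv2.resize(im[120:240,150:270],None,fx=4,fy=4,interpolation=cv2.INTER_CUBIC)
b=cv2.resize(im[160:240,320:420],(320,256),interpolation=cv2.INTER_CUBIC)
w=np.zeros((480,800,3),np.uint8);w[:,:480]=a;w[:256,480:]=b;cv2.imwrite('pics/crop1.png',w)
```

```text
counter z 0.0012197274239631462
jar cap 346 [ 0.48860164 -0.28893771  0.12558248] [0.16057285 0.3695687  1.09578836]
356.94842529296875 210.53587341308594 20.46165657043457 [[ 0.48630584 -0.27374184  0.09      ]]
med 240 [0.45226331 0.27721749 0.10096616] ((422.73529052734375, 174.0749969482422), (294.7913818359375, 39.29962921142578), 73.84356689453125)
pad 398 [ 0.50629088 -0.0459958   0.06870668] ((506.8241882324219, -46.01789093017578), (63.44968032836914, 60.074737548828125), 77.23519897460938) 0.05523301413038273 0.08141472230942881
Z hist (array([ 921, 1917,  226,   41,    5,   29,   39,    5,   13,    7,   10,
          7,   20,   23,   28,   34,   33,    9,    5,    3,   15, 1144,
       1298,   19,    0,    0]), array([-0.005,  0.   ,  0.005,  0.01 ,  0.015,  0.02 ,  0.025,  0.03 ,
        0.035,  0.04 ,  0.045,  0.05 ,  0.055,  0.06 ,  0.065,  0.07 ,
        0.075,  0.08 ,  0.085,  0.09 ,  0.095,  0.1  ,  0.105,  0.11 ,
        0.115,  0.12 ,  0.125]))
0.05 65 [0.52794113 0.01947342 0.06111896] ((560.53466796875, 18.11968994140625), (119.2854232788086, 244.4455108642578), 54.89582061767578)
0.075 47 [ 0.50101014 -0.00470237  0.07907047] ((567.1286010742188, -5.6913909912109375), (63.7578239440918, 179.7065887451172), 78.4793930053711)
0.095 2476 [0.59472329 0.06710486 0.10513797] ((597.3191528320312, 66.8581314086914), (94.49224090576172, 237.0780792236328), 77.38302612304688)
mug [ 0.74189088 -0.27077189  0.07374071] [ 0.36284709 -0.34351832  0.012155  ] [0.79042038 0.03796839 1.17665407]
shaker [0.35876013 0.44849049 0.06902295] [0.33882804 0.03796839 0.01219569] [0.3783741  0.47536195 1.17665407]
plate [0.7090696  0.37579943 0.03307459] [0.36284709 0.03796839 0.01201137] [0.80108033 0.46776108 1.17665407]
yel [ 0.53919525 -0.3939293   0.08213069] [ 0.36284709 -0.43520497  0.01237251] [0.57332921 0.03796839 1.17665407]
```

View pics/crop1.png

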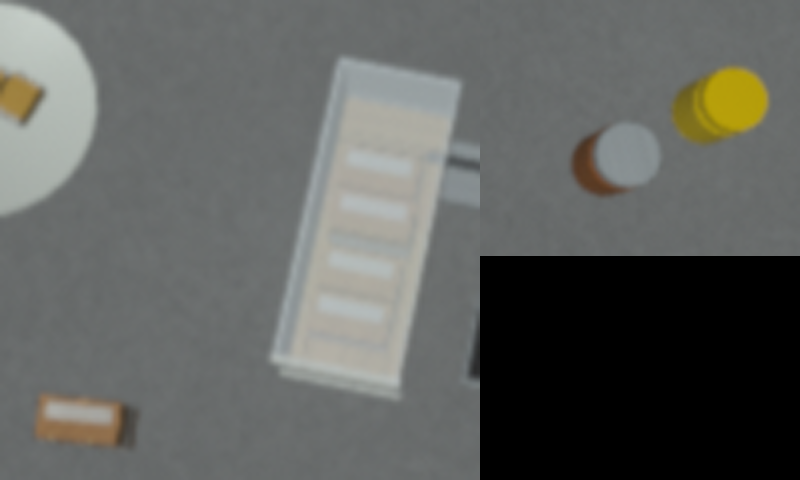

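The crop confirms the amber jar with its grey cap, with the yellow lookalike to its right. The loose carton is lying side-on to the robot, and four banded cartons sit in the tray.

```bash
cat >> h.py <<'E'
CO=np.array([.585,.0697]); YAW=np.radians(-12.65)
EX=np.array([np.cos(YAW),np.sin(YAW)]);EY=np.array([-EX[1],EX[0]])
def c2w(x,y): return CO+x*EX+y*EY
def w2c(p): d=np.asarray(p)[...,:2]-CO; return np.stack([d@EX,d@EY],-1)
def go(target,heading=None):
    """target = grasp point world; heading of tool y (deg). prints row needed, in tool axes/units"""
    o=get_obs();Rt=R.from_quat(o['tool_rot']);g=np.array(o['position'])+Rt.apply([0,0,.164])
    print('grasp pt now',g.round(4),'yaw y',np.degrees(np.arctan2(*Rt.as_matrix()[1::-1,1])).round(2),'q',np.round(o['q'],2))
    tcp=np.array(target)+[0,0,.164]
    d=Rt.inv().apply(tcp-o['position'])/.04
    r=np.zeros(3)
    if heading is not None:
        h=np.radians(heading);M=np.array([[np.sin(h),np.cos(h),0],[-np.cos(h),np.sin(h),0],[0,0,-1.]]); 
        M=np.c_[np.cross([np.cos(h),np.sin(h),0],[0,0,-1]),[np.cos(h),np.sin(h),0],[0,0,-1]]
        r=(Rt.inv()*R.from_matrix(M)).as_rotvec()
    print('row',d.round(3),r.round(3))
E
python3 - <<'E'
from h import *
c=load('top');P=cloud(c);im=c['pixels'];Z=P[...,2];ok=c['range_z']>0
def reg(x0,y0,x1,y1): 
    m=np.zeros(im.shape[:2],bool);m[y0:y1,x0:x1]=1;return m&ok
m=reg(340,190,381,230)&(Z>.08);ys,xs=np.nonzero(m);(u,v),r=cv2.minEnclosingCircle(np.c_[xs,ys].astype(np.float32))
print('jar',m.sum(),P[m].mean(0),np.ptp(P[m],axis=0),(u,v,r),pts(c,[u,v],.09))
m=reg(150,210,195,240)&(Z>.055);print('med',m.sum(),P[m].mean(0),cv2.minAreaRect(P[m][:,:2].astype(np.float32)*1000))
for n,b in(('mug',(325,105,375,150)),('shaker',(98,245,128,270)),('plate',(110,110,185,180)),('yel',(378,175,415,210))):
    k=reg(*b)&(Z>.012);print(n,P[k].min(0),P[k].max(0))
jc=pts(c,[u,v],.09)[0]
go([jc[0],jc[1],.18],-12.65); go([jc[0],jc[1],.055],-12.65)
E
```

```text
jar 335 [ 0.4927309  -0.29967194  0.09106968] [0.05993538 0.06122266 0.01591404] (365.6199951171875, 208.24667358398438, 10.515735626220703) [[ 0.49270373 -0.30001344  0.09      ]]
med 233 [0.45494963 0.28440523 0.06864935] ((455.3153381347656, 285.32379150390625), (62.66324996948242, 31.926877975463867), 83.36027526855469)
mug [ 0.70569665 -0.34351832  0.012155  ] [ 0.79042038 -0.22689356  0.09768789]
shaker [0.33882804 0.43737661 0.01219569] [0.3783741  0.47536195 0.09227768]
plate [0.6226734  0.28890988 0.01201137] [0.80108033 0.46776108 0.03142194]
yel [ 0.51208257 -0.43520497  0.01237251] [ 0.57332921 -0.37271753  0.09722014]
grasp pt now [0.1968 0.5926 0.2399] yaw y 71.62 q [ 1.07  0.53  1.43 -0.    1.18 -0.18]
row [-14.057 -18.848   1.528] [-2.000e-03  1.000e-03  1.471e+00]
grasp pt now [0.1968 0.5926 0.2399] yaw y 71.62 q [ 1.07  0.53  1.43 -0.    1.18 -0.18]
row [-14.058 -18.842   4.653] [-2.000e-03  1.000e-03  1.471e+00]
```

>>> move_arm([
  [[-1.1,-0.9,0,0,0,0.14],[-2.3,-1.9,0,0,0,0.3],[-3.5,-2.8,0,0,0,0.45],[-4.6,-3.8,0,0,0,0.6],[-5.8,-4.7,0,0,0,0.75],[-7,-5.7,0,0,0,0.9],[-8.2,-6.6,0,0,0,1.05],[-9.3,-7.6,0,0,0,1.2],[-10.3,-8.5,0,0,0,1.35],[-11,-9.8,0.2,0,0,1.471],[-11.4,-11.2,0.4,0,0,1.471],[-11.8,-12.6,0.6,0,0,1.471]],
], claw=-1, squeeze=30)

```text
time: 1.6
position: [0.4858, -0.0359, 0.3803]
tool_rot: [0.781, 0.625, -0.0, -0.0]
ft_force: [0.8, -0.3, -0.6]
grip_width: 0.0867
grip_force: 0.0
```

Run:
```python
from h import *
go([.4927,-.300,.14],-12.65); go([.4927,-.300,.055],-12.65)
```

```text
grasp pt now [ 0.4858 -0.0359  0.2163] yaw y -12.66 q [-0.3   0.38  1.8   0.    0.96 -0.08]
row [-6.405  1.615  1.906] [-0. -0. -0.]
grasp pt now [ 0.4858 -0.0359  0.2163] yaw y -12.66 q [-0.3   0.38  1.8   0.    0.96 -0.08]
row [-6.405  1.615  4.031] [-0. -0. -0.]
```

>>> move_arm([
  [[-1.5,0.4,0.2,0,0,0],[-3,0.75,0.4,0,0,0],[-4.4,1.1,0.6,0,0,0],[-5.6,1.4,0.9,0,0,0],[-6.4,1.6,1.4,0,0,0],[-6.4,1.61,2,0,0,0],[-6.4,1.61,2.7,0,0,0],[-6.4,1.61,3.4,0,0,0],[-6.4,1.61,3.9,0,0,0],[-6.4,1.61,4.03,0,0,0],[-6.4,1.61,4.03,0,0,0]],
])

```text
time: 2.98
position: [0.4928, -0.2979, 0.2194]
tool_rot: [0.781, 0.625, -0.0, -0.0]
ft_force: [-0.7, -0.3, 0.4]
grip_width: 0.0872
grip_force: 0.0
```

>>> move_arm([
  [[0,0,0,0,0,0],[0,0,0,0,0,0],[0,0,0,0,0,0],[0,0,0,0,0,0],[0,0,0,0,0,0]],
], claw=0.8, squeeze=30)

```text
time: 3.6
position: [0.4934, -0.2982, 0.2202]
tool_rot: [0.781, 0.625, 0.0, 0.001]
ft_force: [2.7, 1.5, 4.2]
grip_width: 0.0634
grip_force: 30.0
```

Run:
```python
from h import *
p=c2w(-.060,-.140);print(p)
go([*p,.055+.105],-12.65); go([*p,.055+.023],-12.65)
```

```text
[ 0.49579717 -0.05376196]
grasp pt now [ 0.4937 -0.2984  0.0562] yaw y -12.68 q [-0.74  0.73  1.69  0.    0.72 -0.52]
row [ 5.973 -1.276 -2.603] [ 0.002  0.001 -0.   ]
grasp pt now [ 0.4937 -0.2984  0.0562] yaw y -12.68 q [-0.74  0.73  1.69  0.    0.72 -0.52]
row [ 5.975 -1.281 -0.553] [ 0.002  0.001 -0.   ]
```

>>> move_arm([
  [[0,0,-0.3,0,0,0],[0,0,-0.9,0,0,0],[0,0,-1.6,0,0,0],[0.3,0,-2.3,0,0,0],[1,-0.2,-2.7,0,0,0],[2,-0.4,-2.7,0,0,0],[3,-0.65,-2.7,0,0,0],[4,-0.85,-2.7,0,0,0],[4.9,-1.05,-2.7,0,0,0],[5.6,-1.2,-2.6,0,0,0],[5.97,-1.28,-2.5,0,0,0],[5.97,-1.28,-2.3,0,0,0]],
])

```text
time: 5.1
position: [0.4947, -0.053, 0.3111]
tool_rot: [0.78, 0.626, -0.001, -0.0]
ft_force: [0.6, -1.3, -6.6]
grip_width: 0.0627
grip_force: 30.0
```

Run:
```python
from h import *
p=c2w(-.060,-.140)
go([*p,.055+.0235],-12.65)
```

```text
grasp pt now [ 0.4945 -0.0531  0.1471] yaw y -12.55 q [-0.33  0.5   1.84 -0.    0.8  -0.11]
row [-0.011  0.033  1.715] [-0.001  0.     0.002]
```

>>> move_arm([
  [[0,0,0.2,0,0,0],[0,0,0.4,0,0,0],[0,0,0.6,0,0,0],[0,0,0.75,0,0,0],[0,0,0.9,0,0,0],[0,0,1.05,0,0,0],[0,0,1.2,0,0,0],[0,0,1.35,0,0,0],[0,0,1.5,0,0,0],[0,0,1.6,0,0,0],[0,0,1.68,0,0,0],[0,0,1.72,0,0,0]],
])

```text
time: 6.6
position: [0.4953, -0.0537, 0.2427]
tool_rot: [0.781, 0.625, 0.0, 0.0]
ft_force: [-1.1, 0.2, 0.1]
grip_width: 0.0633
grip_force: 30.0
```

Run:
```python
from h import *
p=c2w(-.060,-.140)
go([*p,.055+.0235],-12.65)
c=shot('side');cv2.imwrite('pics/side1.png',c['pixels'])
```

```text
grasp pt now [ 0.4953 -0.0537  0.0787] yaw y -12.66 q [-0.33  0.63  1.88  0.    0.63 -0.11]
row [0.001 0.013 0.005] [ 0. -0. -0.]
```

View pics/side1.png

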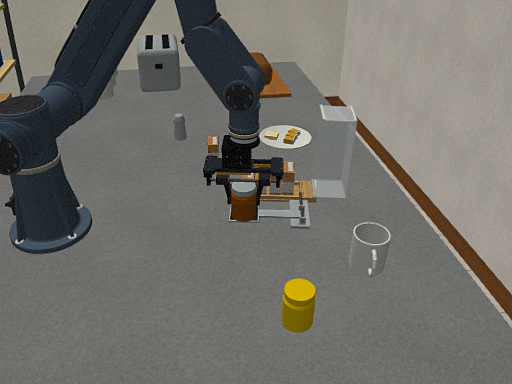

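The jar stands on the pad at (243,205) and the lid is upright at (337,150). I'll release and retreat towards the loose carton.

>>> move_arm([
  [[0,0,0,0,0,0],[0,0,0,0,0,0],[0,0,0,0,0,0],[0,0,-0.5,0,0,0],[0,0,-1.2,0,0,0],[0,0,-2.2,0,0,0],[0,0,-3.2,0,0,0],[1,-0.4,-3.6,0,0,0],[2.3,-0.9,-3.6,0,0,-0.18],[3.6,-1.4,-3.6,0,0,-0.36],[5,-1.9,-3.6,0,0,-0.54],[6.3,-2.4,-3.6,0,0,-0.72]],
], claw=-1)

```text
time: 8.15
position: [0.4563, 0.2151, 0.3872]
tool_rot: [0.508, 0.861, 0.001, 0.001]
ft_force: [0.9, -0.1, 0.0]
grip_width: 0.0871
grip_force: 0.0
```

>>> move_arm([
  [[0.9,0.4,0,0,0,-0.17],[1.4,0.7,0,0,0,-0.34],[1.4,0.7,0,0,0,-0.51],[1.4,0.7,0,0,0,-0.68],[1.4,0.7,0,0,0,-0.85],[1.4,0.7,0,0,0,-0.85]],
])

```text
time: 8.9
position: [0.4544, 0.2758, 0.3869]
tool_rot: [0.112, 0.994, 0.0, 0.0]
ft_force: [-0.4, 1.0, 0.4]
grip_width: 0.0869
grip_force: 0.0
```

Run:
```python
from h import *
c=shot('top');P=cloud(c);im=c['pixels'];Z=P[...,2];ok=c['range_z']>0
C=w2c(P)
def show(n,k):
    q=C[k]; print(n,k.sum(),q.mean(0).round(4),(cv2.minAreaRect(q.astype(np.float32)*1000)),Z[k].mean().round(4))
box=ok&(abs(C[...,0])<.1)&(abs(C[...,1])<.05)
for n,lo,hi in(('short',.054,.07),('tall',.077,.095)):
    k=(box&(Z>lo)&(Z<hi)).astype(np.uint8)
    nn,l=cv2.connectedComponents(k)
    for i in range(1,nn):
        if (l==i).sum()>15: show(n,l==i)
k=ok&(abs(P[...,0]-.4958)<.06)&(abs(P[...,1]+.054)<.06)&(Z>.1); show('jar',k); print(P[k].mean(0),Z[k].max())
v=cv2.resize(im[110:240,180:310],None,fx=4,fy=4,interpolation=cv2.INTER_CUBIC);cv2.imwrite('pics/crop2.png',v)
go([.455,.285,.2],77.35)
```

```text
short 431 [-0.0379  0.0007] ((-37.3621826171875, 0.3713359832763672), (61.95063781738281, 67.75548553466797), 89.61337280273438) 0.0629
tall 446 [ 0.0373 -0.0002] ((37.98019027709961, -0.15379714965820312), (68.22147369384766, 63.74008560180664), 1.785526990890503) 0.087
jar 346 [-0.0616 -0.1425] ((-60.594078063964844, -142.03797912597656), (58.64253234863281, 58.43193435668945), 10.470157623291016) 0.1133
[ 0.49364932 -0.05586413  0.1132596 ] 0.11824855878006013
grasp pt now [0.4545 0.2758 0.2229] yaw y 77.12 q [ 0.34  0.43  1.69  0.    1.03 -1.01]
row [0.039 0.227 0.573] [ 0.     0.    -0.004]
```

View pics/crop2.png

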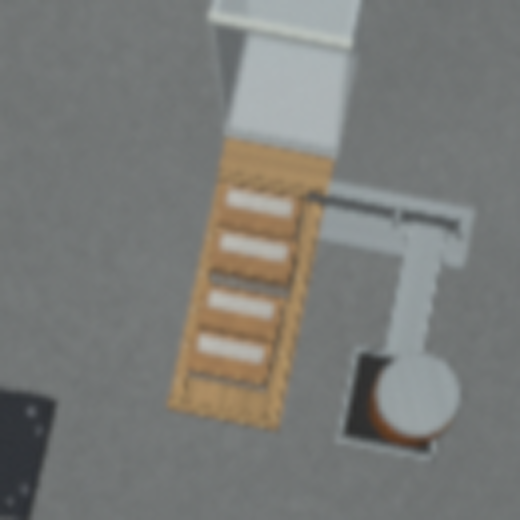

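The lid is up and the jar is on the pad at crop (418,395). The short pair is at (235,325) and the tall pair at (255,225), with a gap of about 8 mm. Next I grip the inner tall carton across y and slide the pair.

Run:
```python
from h import *
for x in(.0215,.0405): go([*c2w(x,0),.055],77.35)
go([*c2w(-.021,0),.058],77.35)
```

```text
grasp pt now [0.4545 0.2758 0.2229] yaw y 77.12 q [ 0.34  0.43  1.69  0.    1.03 -1.01]
row [-4.866 -4.294  4.198] [ 0.     0.    -0.004]
grasp pt now [0.4545 0.2758 0.2229] yaw y 77.12 q [ 0.34  0.43  1.69  0.    1.03 -1.01]
row [-5.341 -4.292  4.199] [ 0.     0.    -0.004]
grasp pt now [0.4545 0.2758 0.2229] yaw y 77.12 q [ 0.34  0.43  1.69  0.    1.03 -1.01]
row [-3.803 -4.299  4.123] [ 0.     0.    -0.004]
```

>>> move_arm([
  [[-1,-0.9,0,0,0,0],[-2,-1.8,0,0,0,0],[-3,-2.65,0,0,0,-0.004],[-4,-3.5,0.3,0,0,-0.004],[-4.7,-4.1,0.8,0,0,-0.004],[-4.87,-4.3,1.5,0,0,-0.004],[-4.87,-4.3,2.4,0,0,-0.004],[-4.87,-4.3,3.3,0,0,-0.004],[-4.87,-4.3,4,0,0,-0.004],[-4.87,-4.3,4.2,0,0,-0.004],[-4.87,-4.3,4.2,0,0,-0.004]],
])

```text
time: 10.32
position: [0.6069, 0.0651, 0.2187]
tool_rot: [0.109, 0.994, -0.0, -0.0]
ft_force: [0.2, -0.4, 0.3]
grip_width: 0.0872
grip_force: 0.0
```

>>> move_arm([
  [[0,0,0,0,0,0],[0,0,0,0,0,0],[0,0,0,0,0,0],[0,0,0,0,0,0],[-0.08,0,0,0,0,0],[-0.16,0,0,0,0,0],[-0.24,0,0,0,0,0],[-0.32,0,0,0,0,0],[-0.4,0,0,0,0,0],[-0.46,0,0,0,0,0],[-0.46,0,0,0,0,0]],
], claw=0.8, squeeze=8)

```text
time: 11.7
position: [0.6249, 0.0612, 0.2195]
tool_rot: [0.109, 0.994, 0.0, 0.0]
ft_force: [-1.5, -0.2, 5.3]
grip_width: 0.0618
grip_force: 8.0
```

>>> move_arm([
  [[0,0,0,0,0,0],[0,0,0,0,0,0],[0,0,0,0,0,0],[0,0,-0.4,0,0,0],[0,0,-1,0,0,0],[0,0,-1.6,0,0,0],[0.5,0,-1.6,0,0,0],[1,0,-1.6,0,0,0],[1.4,0,-1.6,0,0,0],[1.4,0,-1.6,0,0,0]],
], claw=-1)

```text
time: 12.95
position: [0.5692, 0.0736, 0.2837]
tool_rot: [0.108, 0.994, 0.0, -0.0]
ft_force: [0.2, -0.4, 0.4]
grip_width: 0.0871
grip_force: 0.0
```

Run:
```python
from h import *
go([*c2w(-.021,0),.062],77.35)
```

```text
grasp pt now [0.5691 0.0736 0.1197] yaw y 77.55 q [-0.07  0.62  1.67  0.    0.85 -1.42]
row [ 0.117 -0.008  1.442] [-0.    -0.     0.003]
```

>>> move_arm([
  [[0.12,0,0.3,0,0,0],[0.12,0,0.8,0,0,0],[0.12,0,1.2,0,0,0],[0.12,0,1.44,0,0,0],[0.12,0,1.44,0,0,0]],
])

```text
time: 13.58
position: [0.5652, 0.0742, 0.2241]
tool_rot: [0.109, 0.994, -0.0, -0.001]
ft_force: [0.4, 0.2, -0.5]
grip_width: 0.0869
grip_force: 0.0
```

>>> move_arm([
  [[0,0,0,0,0,0],[0,0,0,0,0,0],[0,0,0,0,0,0],[0,0,0,0,0,0],[0.08,0,0,0,0,0],[0.16,0,0,0,0,0],[0.24,0,0,0,0,0],[0.32,0,0,0,0,0],[0.4,0,0,0,0,0],[0.46,0,0,0,0,0],[0.46,0,0,0,0,0]],
], claw=0.8, squeeze=8)

```text
time: 14.95
position: [0.5474, 0.0784, 0.2256]
tool_rot: [0.109, 0.994, 0.0, 0.001]
ft_force: [1.4, -0.1, 6.0]
grip_width: 0.0619
grip_force: 8.0
```

>>> move_arm([
  [[0,0,0,0,0,0],[0,0,0,0,0,0],[0,0,0,0,0,0],[0,0,-0.5,0,0,0],[0,0,-1.5,0,0,0],[0,0.3,-2.6,0,0,0],[0.5,1.4,-3,0,0,-0.1],[1,2.5,-3,0,0,-0.1],[1.5,3.6,-3,0,0,-0.1],[1.7,4.7,-3,0,0,-0.1],[1.7,5.2,-3,0,0,-0.1],[1.7,5.2,-3,0,0,-0.1]],
], claw=-1)

```text
time: 16.45
position: [0.526, 0.2967, 0.3448]
tool_rot: [0.058, 0.998, -0.0, 0.0]
ft_force: [-0.6, -0.5, -0.6]
grip_width: 0.0868
grip_force: 0.0
```

Run:
```python
from h import *
c=shot('top');P=cloud(c);im=c['pixels'];Z=P[...,2];ok=c['range_z']>0
C=w2c(P)
box=ok&(abs(C[...,0])<.1)&(abs(C[...,1])<.05)
for n,lo,hi in(('short',.054,.07),('tall',.077,.095)):
    k=(box&(Z>lo)&(Z<hi)).astype(np.uint8)
    nn,l=cv2.connectedComponents(k)
    for i in range(1,nn):
        if (l==i).sum()>15: q=C[l==i];print(n,len(q),q.min(0),q.max(0),cv2.minAreaRect(q.astype(np.float32)*1000))
k=ok&(abs(P[...,0]-.4958)<.06)&(abs(P[...,1]+.054)<.06)&(Z>.1); print('jar',C[k].mean(0),Z[k].mean())
c=shot('wrist');W=cloud(c);k=(c['range_z']>0)&(np.hypot(W[...,0]-.455,W[...,1]-.285)<.06)&(W[...,2]>.055)&(W[...,2]<.08)
print('med wrist',k.sum(),W[k].mean(0),cv2.minAreaRect(W[k][:,:2].astype(np.float32)*1000) if k.any() else 0)
go([.4553,.2853,.2],83.4);go([.4553,.2853,.05],83.4)
```

```text
short 428 [-0.08654888 -0.0320281 ] [-0.0220213   0.03182678] ((-54.44092559814453, -0.0822601318359375), (63.7956657409668, 64.46487426757812), 89.55101013183594)
tall 429 [ 0.0228267  -0.03198753] [0.08756636 0.03260581] ((55.4954948425293, -0.0701751708984375), (66.29045867919922, 62.17173767089844), 3.2490875720977783)
jar [-0.06175286 -0.14243528] 0.11306614630115214
med wrist 3154 [0.45619154 0.28698014 0.06757407] ((456.3932189941406, 286.78656005859375), (62.15163040161133, 31.753738403320312), 83.08135986328125)
grasp pt now [0.5257 0.2948 0.1807] yaw y 83.22 q [ 0.33  0.57  1.55 -0.    1.03 -1.13]
row [ 1.725 -0.451 -0.48 ] [-0.001 -0.001 -0.003]
grasp pt now [0.5257 0.2948 0.1807] yaw y 83.22 q [ 0.33  0.57  1.55 -0.    1.03 -1.13]
row [ 1.721 -0.446  3.27 ] [-0.001 -0.001 -0.003]
```

>>> move_arm([
  [[0.9,-0.2,0,0,0,0],[1.6,-0.4,0.2,0,0,0],[1.7,-0.43,0.7,0,0,0],[1.7,-0.43,1.5,0,0,0],[1.7,-0.43,2.3,0,0,0],[1.7,-0.43,3,0,0,0],[1.7,-0.43,3.27,0,0,0],[1.7,-0.43,3.27,0,0,0]],
])

```text
time: 17.55
position: [0.4565, 0.2861, 0.214]
tool_rot: [0.06, 0.998, -0.0, -0.001]
ft_force: [-0.4, 0.6, -0.0]
grip_width: 0.087
grip_force: 0.0
```

>>> move_arm([
  [[0,0,0,0,0,0],[0,0,0,0,0,0],[0,0,0,0,0,0],[0,0,0,0,0,0],[0,0,0,0,0,0],[0,0,-0.5,0,0,0],[0,0,-1.3,0,0,0],[0,0,-2.3,0,0,0],[0,0,-3,0,0,0],[0,0,-3,0,0,0],[0,0,-3,0,0,0]],
], claw=0.8, squeeze=12)

```text
time: 18.92
position: [0.4558, 0.2868, 0.3333]
tool_rot: [0.059, 0.998, -0.0, -0.001]
ft_force: [-0.0, 0.0, -0.8]
grip_width: 0.0617
grip_force: 12.0
```

Run:
```python
from h import *
c=shot('side');cv2.imwrite('pics/side2.png',c['pixels'][60:260,130:390])
go([*c2w(.0005,0),.13],77.35);go([*c2w(.0005,0),.0570],77.35)
```

```text
grasp pt now [0.4553 0.2866 0.1689] yaw y 83.25 q [ 0.35  0.51  1.72 -0.    0.91 -1.1 ]
row [-3.862 -5.009  0.969] [-0.002 -0.003  0.103]
grasp pt now [0.4553 0.2866 0.1689] yaw y 83.25 q [ 0.35  0.51  1.72 -0.    0.91 -1.1 ]
row [-3.867 -5.006  2.794] [-0.002 -0.003  0.103]
```

View pics/side2.png

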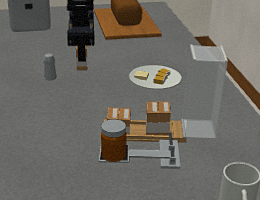

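The carton hangs upright in the gripper at (82,58), and the gap is open between the pairs at (137,118).

>>> move_arm([
  [[-0.9,-1.2,0,0,0,0.03],[-1.8,-2.4,0,0,0,0.06],[-2.7,-3.5,0,0,0,0.1],[-3.4,-4.4,0,0,0,0.103],[-3.86,-5,0,0,0,0.103],[-3.86,-5,0.2,0,0,0.103],[-3.86,-5,0.5,0,0,0.103],[-3.86,-5,0.6,0,0,0.103],[-3.86,-5,0.6,0,0,0.103],[-3.86,-5,0.6,0,0,0.103]],
])

```text
time: 20.23
position: [0.5861, 0.0709, 0.3106]
tool_rot: [0.11, 0.994, 0.0, 0.0]
ft_force: [0.1, -0.1, -0.8]
grip_width: 0.0618
grip_force: 12.0
```

Run:
```python
from h import *
go([*c2w(.0005,0),.0570],77.35)
```

```text
grasp pt now [0.5861 0.0709 0.1466] yaw y 77.41 q [-0.07  0.6   1.61  0.    0.93 -1.42]
row [ 0.008 -0.035  2.239] [0.    0.    0.001]
```

>>> move_arm([
  [[0,-0.02,0.3,0,0,0],[0,-0.02,0.7,0,0,0],[0,-0.02,1.1,0,0,0],[0,-0.02,1.5,0,0,0],[0,-0.02,1.8,0,0,0],[0,-0.02,2,0,0,0],[0,-0.02,2.15,0,0,0],[0,-0.02,2.23,0,0,0],[0,-0.02,2.25,0,0,0],[0,-0.02,2.25,0,0,0]],
])

```text
time: 21.48
position: [0.5861, 0.0694, 0.2209]
tool_rot: [0.11, 0.994, -0.0, 0.0]
ft_force: [0.1, -0.9, 2.3]
grip_width: 0.062
grip_force: 12.0
```

Run:
```python
from h import *
go([*c2w(.0005,0),.0565],77.35)
c=shot('side');cv2.imwrite('pics/side3.png',cv2.resize(c['pixels'][110:240,190:370],None,fx=3,fy=3))
```

```text
grasp pt now [0.5862 0.0694 0.0569] yaw y 77.35 q [-0.07  0.74  1.65 -0.    0.75 -1.42]
row [0.016 0.001 0.009] [0.    0.001 0.   ]
```

View pics/side3.png

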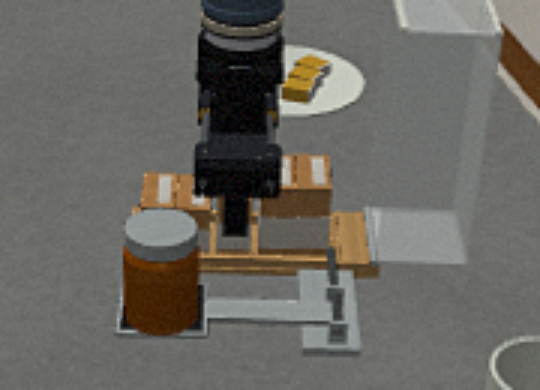

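The carton stands in the gap at (235,235) and a small contact force shows it is on the floor. Releasing.

>>> move_arm([
  [[0,0,0,0,0,0],[0,0,0,0,0,0],[0,0,0,0,0,0],[0,0,0,0,0,0],[0,0,-0.4,0,0,0],[0,0,-1.2,0,0,0],[0,0,-2.4,0,0,0],[0,0.5,-3.4,0,0,0],[0.7,1.7,-3.6,0,0,0],[1.2,3,-3.6,0,0,0],[1.6,4.2,-3.6,0,0,0],[1.6,4.2,-3.6,0,0,0]],
], claw=-1)

```text
time: 23.02
position: [0.5592, 0.2507, 0.3656]
tool_rot: [0.108, 0.994, 0.001, 0.001]
ft_force: [-0.1, -1.3, -0.7]
grip_width: 0.0868
grip_force: 0.0
```

Run:
```python
from h import *
c=shot('top');P=cloud(c);im=c['pixels'];Z=P[...,2];ok=c['range_z']>0
C=w2c(P)
box=ok&(abs(C[...,0])<.1)&(abs(C[...,1])<.05)
for n,lo,hi in(('short',.058,.068),('med',.070,.078),('tall',.083,.095)):
    k=box&(Z>lo)&(Z<hi);q=C[k];print(n,len(q),Z[k].mean(),cv2.minAreaRect(q.astype(np.float32)*1000))
k=ok&(abs(P[...,0]-.4958)<.06)&(abs(P[...,1]+.054)<.06)&(Z>.1); print('jar',P[k].mean(0))
cv2.imwrite('pics/crop4.png',cv2.resize(im[110:240,180:310],None,fx=4,fy=4,interpolation=cv2.INTER_CUBIC))
j=c2w(-.06,-.14)
go([*j,.20],-12.65);go([*j,.078],-12.65)
```

```text
short 442 0.06331972810716327 ((-0.6122894287109375, -1.0841178894042969), (63.33890914916992, 171.69033813476562), 89.29674530029297)
med 210 0.074906157686174 ((20.81319808959961, -0.8029823303222656), (125.73799896240234, 61.76388168334961), 2.07844877243042)
tall 413 0.08734081800931204 ((54.464019775390625, 0.06557083129882812), (64.4056396484375, 63.53923416137695), 1.3645057678222656)
jar [ 0.4935889  -0.05594076  0.11342492]
grasp pt now [0.5598 0.2489 0.2013] yaw y 77.55 q [ 0.24  0.56  1.5  -0.    1.08 -1.12]
row [-0.072 -7.733  0.033] [1.000e-03 1.000e-03 1.574e+00]
grasp pt now [0.5598 0.2489 0.2013] yaw y 77.55 q [ 0.24  0.56  1.5  -0.    1.08 -1.12]
row [-0.069 -7.733  3.083] [1.000e-03 1.000e-03 1.574e+00]
```

View pics/crop4.png

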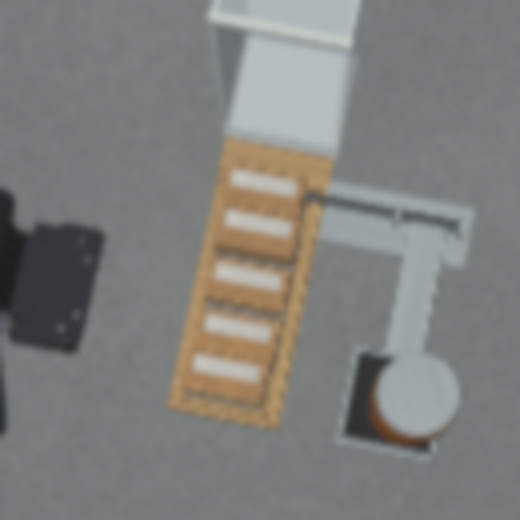

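All five cartons stand in order, at crop (228,368) to (263,180), and the jar still holds the lid up. Now I take the jar off.

>>> move_arm([
  [[0,-1.2,0,0,0,0.17],[0,-2.5,0,0,0,0.34],[0,-3.8,0,0,0,0.51],[0,-5,0,0,0,0.68],[0,-6.2,0,0,0,0.85],[-0.05,-7.2,0,0,0,1.02],[-0.07,-7.75,0,0,0,1.19],[-0.07,-7.75,0,0,0,1.36],[-0.07,-7.75,0,0,0,1.53],[-0.07,-7.75,0,0,0,1.574],[-0.07,-7.75,0.3,0,0,1.574],[-0.07,-7.75,0.5,0,0,1.574]],
])

```text
time: 24.58
position: [0.4947, -0.0564, 0.3436]
tool_rot: [0.782, 0.623, -0.0, -0.0]
ft_force: [-0.1, 0.1, -0.4]
grip_width: 0.0868
grip_force: 0.0
```

Run:
```python
from h import *
go([.495,-.0545,.078],-12.65)
```

```text
grasp pt now [ 0.4945 -0.0563  0.1796] yaw y -12.86 q [-0.34  0.45  1.81 -0.    0.88 -0.11]
row [0.047 0.    2.541] [-0.001  0.    -0.004]
```

>>> move_arm([
  [[0.04,0,0.5,0,0,0],[0.04,0,1.2,0,0,0],[0.04,0,1.9,0,0,0],[0.04,0,2.4,0,0,0],[0.04,0,2.54,0,0,0],[0.04,0,2.54,0,0,0]],
])

```text
time: 25.32
position: [0.4955, -0.0543, 0.2424]
tool_rot: [0.782, 0.624, -0.0, -0.0]
ft_force: [0.6, -0.0, -0.1]
grip_width: 0.0872
grip_force: 0.0
```

>>> move_arm([
  [[0,0,0,0,0,0],[0,0,0,0,0,0],[0,0,0,0,0,0],[0,0,0,0,0,0],[0,0,0,0,0,0]],
], claw=0.8, squeeze=30)

```text
time: 25.95
position: [0.4953, -0.0541, 0.243]
tool_rot: [0.782, 0.624, -0.0, -0.0]
ft_force: [-2.0, 0.5, 4.3]
grip_width: 0.0637
grip_force: 30.0
```

>>> move_arm([
  [[0,0,-0.15,0,0,0],[0,0,-0.3,0,0,0],[0,0,-0.5,0,0,0],[0,0,-0.7,0,0,0],[0,0,-0.9,0,0,0],[0,0,-1.1,0,0,0],[0,0,-1.3,0,0,0],[0,0,-1.6,0,0,0],[0,0,-1.9,0,0,0],[0,0,-2.2,0,0,0],[-0.4,0.1,-2.3,0,0,0],[-1.2,0.3,-2.3,0,0,0]],
])

```text
time: 27.45
position: [0.4965, -0.1039, 0.3353]
tool_rot: [0.781, 0.625, 0.0, 0.0]
ft_force: [1.8, -0.2, -7.0]
grip_width: 0.0635
grip_force: 30.0
```

Run:
```python
from h import *
go([.4934,-.290,.056],-12.65)
```

```text
grasp pt now [ 0.4966 -0.104   0.1713] yaw y -12.7 q [-0.43  0.47  1.8  -0.    0.87 -0.21]
row [-4.554  0.946  2.885] [ 0.001  0.    -0.001]
```

>>> move_arm([
  [[-1,0.2,0,0,0,0],[-2,0.4,0,0,0,0],[-3,0.6,0,0,0,0],[-4,0.8,0.3,0,0,0],[-4.5,0.95,0.8,0,0,0],[-4.5,0.95,1.3,0,0,0],[-4.5,0.95,1.8,0,0,0],[-4.5,0.95,2.3,0,0,0],[-4.5,0.95,2.6,0,0,0],[-4.5,0.95,2.8,0,0,0],[-4.5,0.95,2.88,0,0,0],[-4.5,0.95,2.9,0,0,0]],
])

```text
time: 28.95
position: [0.4936, -0.2879, 0.221]
tool_rot: [0.782, 0.624, -0.0, 0.0]
ft_force: [-2.8, 1.9, 10.0]
grip_width: 0.0635
grip_force: 30.0
```

Run:
```python
from h import *
go([.4934,-.290,.0555],-12.65); print(get_obs()['ft_force'])
```

```text
grasp pt now [ 0.4936 -0.2881  0.057 ] yaw y -12.8 q [-0.72  0.72  1.7  -0.    0.72 -0.5 ]
row [-0.052  0.006  0.037] [ 0.     0.001 -0.003]
[-2.76211788  1.89979153  9.96047853]
```

Force shows the jar is on the counter. Releasing and withdrawing.

>>> move_arm([
  [[0,0,0,0,0,0],[0,0,0,0,0,0],[0,0,0,0,0,0],[0,0,0,0,0,0],[0,0,-0.5,0,0,0],[0,0,-1.4,0,0,0],[0,0,-2.6,0,0,0],[0,0,-3.6,0,0,0],[0,0,-4.2,0,0,0],[0,-0.8,-4.2,0,0,0],[0,-1.2,-4.2,0,0,0],[0,-1.2,-4.2,0,0,0]],
], claw=-1)

```text
time: 30.45
position: [0.446, -0.2766, 0.3864]
tool_rot: [0.782, 0.623, 0.0, -0.001]
ft_force: [0.7, -0.8, -0.4]
grip_width: 0.087
grip_force: 0.0
```

Run:
```python
from h import *
c=shot('top');s=shot('side')
cv2.imwrite('pics/end.png',np.hstack([cv2.resize(c['pixels'][90:250,170:400],None,fx=1.7,fy=1.7),cv2.resize(s['pixels'][110:320,190:400],(360,272))]))
P=cloud(c);Z=P[...,2];ok=c['range_z']>0;C=w2c(P)
k=ok&(Z>.095)&(Z<.12)&(abs(C[...,0]-.013)<.15)&(abs(C[...,1])<.06);print('lid',k.sum(),Z[k].mean(),np.polyfit(C[k][:,0],Z[k],1))
```

```text
lid 2472 0.10514900944733632 [-6.89330295e-05  1.05149702e-01]
```

View pics/end.png

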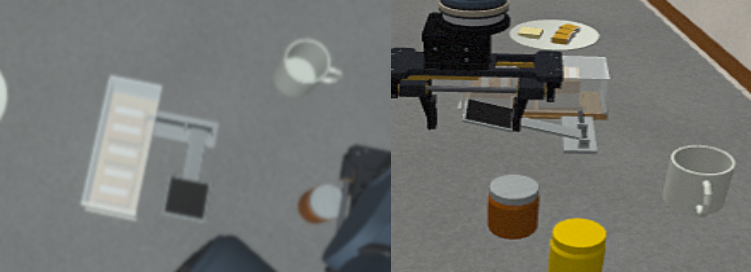

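The lid is shut and level over the five cartons at (120,150), the lever is up, and the jar stands on the counter at (320,203).

```bash
python3 -c "
from rig import *
print(hand_in())"
```

```text
the job is handed in; nothing more can be done
None
```

I handed the job in at about 30 s on the robot clock: five cartons in height order, lid shut and level, lever up, jar upright on the counter clear of the caddy; mug and plate looked unmoved, shaker not re-checked, and the hand-in gave no verdict.

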